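# Draw the red crate forward with the pull hook

### The arm

A 7-joint arm with a two-finger parallel gripper is mounted at the origin on the work surface. World frame = base frame: x ahead of the robot, y to its left, z up, the work surface at z = 0. Lengths are in m, angles in rad, forces in N, time in s.
With the tool pointing down it reaches from about 0.4 to 0.875 m from the base axis. Payload 6.5 kg.
Tool frame: the origin (TCP) lies midway between the tips of the shut fingers; the grasp point (between the pads) lies 19 mm behind it; z points along the fingers, x is the direction in which the jaws open and shut, and the axes are right-handed (so a half turn about z gives the same grasp; the last joint's range is limited). The gripper opens to 85 mm and grips with 20 to 120 N. Pads are 22 mm wide; open, the fingers measure 114 mm over their backs; the gripper's body (76 mm by 85 mm) begins 54 mm behind the grasp point. The pads swing forward as they close: fully open they stand 13 mm farther back than shut.
Start: joints at [-1.409, 0.536, -0.004, 1.538, 0.003, 1.067, -0.071], TCP at [0.147, 0.633, 0.205] pointing down, gripper open.
Joint ranges: [-2.7, 2.7], [-0.37, 2.16], [-1.27, 1.26], [0.24, 2.4], [-1.31, 4.45], [0.19, 1.91], [-2.76, 2.76]. Speed limits (rad/s): [2.39, 2.39, 3.14, 3.14, 3.14, 3.14, 3.14].

### API

Orientations are given as a unit quaternion [w, x, y, z].
In Python, from cell import bot gives the robot as it stands.
- The arm moves only by the tool move_arm, never from a script. Its argument "moves" is a list of rows, each a list of 5 numbers: the shift along the tool's x, y, z in units of 40 mm (1.0 is 40 mm), then the turn about the tool's z in units of 6 degrees (1.0 is 6 degrees), then the opening, from 0 (shut) to 1 (fully open). A call has 1 to 12 rows; each row shifts and turns the commanded pose from where the row before left it, along the tool's axes as they then stand; what a row does not reach is not made up. A row lasts 1/8 s, in which the tool goes at most 62.5 mm and 10.7 degrees, less where a joint would pass 70% of its speed; a pose out of reach is approached as far as the arm can. A call with a number of a shift or a turn outside -1 to 1 is refused whole. A call with a gripper value outside its range is refused whole. The fingers move at their own pace and stop on an object; "newtons" is the grip in N (left out, the last holds). Time passes only in rows, so rows that do not move let the fingers close. It gives the time, the measured TCP pose, the force and the opening at its end, in the units of the state.
- bot.get_obs(): the state, without advancing time (a new reading comes with each control period).
- bot.read_camera(name): name is "scene" or "top" or "wrist"; returns a dict with "color" (480x640x3 uint8, red, green, blue), "fx", "fy", "cx", "cy" (pixels), "extrinsics" (4x4, takes a point from camera to world coordinates); the wrist camera has in their place "mount" (4x4, takes a point from camera to tool coordinates, whose origin is the TCP and whose axes are the tool frame's). Camera axes: x right, y up, looking along -z (the intrinsics and any distortion apply to the point x, -y, -z); pixel columns grow to the right and rows downward; lengths in m; the calibration is good to about 2 mm. A picture is of the moment at which its call begins: read the wrist's pose just before it. There is no depth.
- bot.close_job(): hands the job in, once; it reports no verdict.
The state is a dict: "time": time; "q": joint angles; "qd": joint speeds; "effort": joint torques, N m; "eef_pos": TCP position; "ee_rot": TCP orientation; "wrist_force": force on the tool from outside, world axes, zero at the start; "ft_torque": the same for the moment, N m; "grip_width": opening from 0.0 (shut) to 1.0 (fully open).
Only numpy, scipy, OpenCV 4.12 (cv2) and the standard library are available. Lean on these libraries where they do the work, as an engineer would, in place of code of your own. Each camera call takes 0.05 s, during which the arm holds its last target.

### The job

Take the pull hook from its wooden rest, hook it over the front lip of the red crate deep in the rack and, touching the crate with nothing but the hook, draw it steadily and gently forward until it comes up square against the rubber buffers of the yellow stop; keep it lightly pressed there for a moment. Then unhook, leaving it against the buffers, and lay the hook back in its free place on the rest, end down as it lay. Do not yank or jam the crate, tip it or its jar, or disturb the grey crate, the file or the other loose things on the bench.

Things in the scene. Friction and masses are not known exactly. Their poses are not given: they have to be found in the camera images.
- hook_grip (a point): pull hook: dark wooden bar handle 130 long, 20 wide, 26 high, and a steel rod of 6 diameter; 160 g, balances at x 18. The point is on the handle's axis, where to grip it. x runs along the tool to the hook end, z up as it lies in the rest. Handle from x -85 to +45; the rod goes on along the axis to x 150, then straight down (-z) to 30 below the axis.
- hook_tip (a point): lower end of the hook's down-turned end: 150 ahead of the grip point and 30 below the handle's axis, on the middle of the bar. Axes as the hook's.
- crate_lip (a point): middle of the top edge of the red crate's front wall, 2.5 behind the crate's front face; x into the rack, z up. The hook's end fits behind this wall: at least 40 are free between it and the jar.
- crate_front (a point): point on the red crate's front face, in the middle, 15 above its underside; axes as the crate (x into the rack).
- crate: the red crate, an open plastic box 165 deep (x), 140 wide (y), 70 high, walls and floor 5 thick, 0.5 to 0.8 kg with three upright white plaster blanks in its rear part. Origin in the middle of its underside, x into the rack, z up. It slides on the deck against friction of some 2 to 5 N. It starts in either bay, its front 80 to 110 behind the face of the stop.
- rack: storage rack, fixed on the bench, 320 deep, 380 wide, open towards the robot. Origin under its centre on the bench, x from front to back. Plywood deck, top 50 above the bench, front edge at x -160, with two bays (middles at y -87 and +87, low divider between).
- rest: wooden tool rest, fixed on the bench left or right of the rack's front. Origin under its centre on the bench, x the way the tools point. Two notched cross-bars, 12 thick, middles at x -60 and x 85, hold two tools side by side along x.
- jar: amber glass jar with a white lid standing loose in the red crate, 42 diameter, 85 high, 120 g; origin under its centre, z up.
- grey_crate: grey crate of wood billets, the same size as the red one, in the other bay; leave it alone. Origin in the middle of its underside.
- file: file with a yellow handle in the other place of the rest, shaped as the hook but with a straight blade; leave it alone. Origin on its axis, as the hook's grip point.
- toolcase: open flat black case of carving tools, 200 x 150 x 22, fixed, on the side of the bench opposite the rest. Origin under its centre.
- tablet: white plaster tablet 110 x 85 x 18 lying before the rack; leave it. Origin under its centre.
- mallet: wooden mallet lying on the bench, about 210 long, 52 thick; leave it. Origin under its middle.
- dustbrush: black dust brush on the bench, 240 long, 46 high; leave it. Origin under the middle of its bristles.
- rack_wire (a point): middle of the front rod (8 thick) of the rack's wire shelf, 195 above the bench and 95 behind the deck's front edge; the wire shelf covers all behind it, so the crate cannot be reached from above. Its two front uprights (20 x 18) stand here, 180 to either side. Axes as the rack.
- rest_a (a point): one place of the rest: where the grip point of a tool lies (75 above the bench); axes as the rest and as a tool lying in it. The handle lies on the rear bar in a notch 38 wide, the rod on the front bar in a notch 24 wide; notch sides stand 16 above the bars. The hook starts in one place, the file in the other.
- rest_b (a point): the other place of the rest, as the first, 90 beside it.
- stop_face (a point): face of the yellow front stop (330 long, 30 high, 4 thick, rigid), mid-length, 16 above the deck, on the side towards the crates; x into the rack.
- stop: the yellow steel stop across both bays near the deck's front edge. It carries four rubber buffers (20 diameter, two for each bay, 16 above the deck) on screwed studs; a crate stops against them. How far they stand out of the stop's face differs each time, 4 to 24, all alike, and is not reported: feel the crate's arrival. They give 0.2 per N; a crate is brought up with a press of 3 to 6 N. Origin 4 before the face, on the deck.
Things that resemble listed ones, but are neither listed nor needed, are in the scene too. Several things have the shape of the crate; the one meant has the colours described above.

How it is judged:
On the way, in this order (a step that is already met when the one before it is completed fails the run):
1. the hook's end is behind the front lip of the red crate, at least 12 mm below its top edge (x of hook_tip in the frame of crate between -0.082 and -0.045 m and z of hook_tip in the frame of crate between 0.006 and 0.058 m and y of hook_tip in the frame of crate between -0.065 and 0.065 m), for 0.1 s.
2. with the hook still behind the lip, the crate is drawn up to the buffers and held lightly against them with 1.5 N or more (all of step 1 and x of crate_front in the frame of stop_face below 0.028 m and contact force between crate and stop above 1.5 N), for 0.3 s.
At the end, for the whole second after the job is handed in: The red crate stands flat and still against the buffers of the stop (still touching them, square within 4 degrees), the jar upright in it; the hook lies still in its place on the rest, in both notches (within 25 mm along, 6 mm of its seat's height), end down (x of crate_front in the frame of stop_face below 0.027 m and contact force between crate and stop above 0.1 N and angle between the x axis of crate and the x axis of rack, either way round below 0.07 rad and angle between crate's own z axis and vertical below 0.05 rad and linear speed of each of crate, hook below 0.02 m/s and angle between each of jar, hook_grip's own z axis and vertical below 0.1 rad and x of hook_grip in the frame of rest between -0.025 and 0.025 m and z of hook_grip in the frame of rest between 0.069 and 0.081 m and (y of hook_grip in the frame of rest between -0.058 and -0.032 m or y of hook_grip in the frame of rest between 0.032 and 0.058 m) and angle between the x axis of hook_grip and the x axis of rest, either way round below 0.15 rad).
It fails at once if the hook pulls or presses on the red crate with more than 16 N (contact force between hook and crate above 16 N).
It fails at once if the red crate bangs or is jammed into the stop or its buffers with more than 12 N (contact force between crate and stop above 12 N).
It fails at once if the gripper or arm touches the red crate (contact force between any of the fingers, the arm and crate above 0.5 N).
It fails at once if the red crate is tipped by more than 9 degrees or the jar by more than 20 (angle between crate's own z axis and vertical above 0.16 rad or angle between jar's own z axis and vertical above 0.35 rad).
It fails at once if another thing is disturbed: the grey crate shifted by more than 15 mm, or the file, tablet, mallet or dust brush by more than 20 mm (distance of grey_crate from where it was at the start of the episode above 0.015 m or distance of any of file, tablet, mallet, dustbrush from where it was at the start of the episode above 0.02 m).
It also fails if it takes over 72 s, if anything falls off the work surface, if the arm or the gripper's body presses on something with over 40 N, if the wrist force passes 120 N, or if a joint passes its speed limit or range.

## Working session

There is one attempt and no reset: what is moved stays moved. The work goes in short steps, Python scripts to look and compute and a tool call to move; the robot and the scene stay as the last step left them, time stands still between calls to the robot, and variables do not carry over. Pictures are saved under pics/ and viewed, and the job is handed in when it is done.

Besides the shell and the picture viewer there is one more tool, called after "Call:" in YAML: its name, and indented under it one key for each argument. move_arm: Moves the arm, as the interface text tells. Its arguments: {"type":"object","properties":{"moves":{"type":"array","items":{"type":"array","items":{"type":"number"}}},"newtons":{"type":"number"}},"required":["moves"]}

```bash
ls; mkdir -p pics; python3 - <<'E'
from cell import bot
import cv2,json,numpy as np
print(bot.get_obs())
for n in ["scene","top","wrist"]:
    c=bot.read_camera(n); cv2.imwrite(f"pics/{n}0.png",c["color"][:,:,::-1])
    print(n,{k:(np.array(v).round(4).tolist()) for k,v in c.items() if k!="color"})
E
```

```text
pics
{'time': 0.0, 'q': array([-1.40924017,  0.53716158, -0.00440681,  1.53887063,  0.00261822,
        1.06729557, -0.07122175]), 'qd': array([-2.05399142e-03, -2.59940401e-04, -7.58077503e-04, -5.82936038e-06,
       -3.14162169e-04,  2.56952258e-04, -1.10239450e-03]), 'effort': array([-6.91998848e-04, -5.83389723e+01,  1.04786463e+00, -2.59113747e+01,
        1.22153544e-02,  9.30326816e-03, -6.66693026e-06]), 'eef_pos': array([0.14665903, 0.63254724, 0.20451738]), 'ee_rot': array([ 5.98148662e-04,  7.82866674e-01,  6.22188897e-01, -6.24737816e-04]), 'wrist_force': array([-0.14677736,  0.01198462, -0.05986549]), 'ft_torque': array([ 0.00755244,  0.03443119, -0.04865108]), 'grip_width': 1.001734744500594}
scene {'fx': 541.8709, 'fy': 541.8709, 'cx': 325.0908, 'cy': 243.575, 'extrinsics': [[-0.2438, -0.6064, 0.7569, 1.4601], [0.9696, -0.1698, 0.1763, 0.1966], [0.0216, 0.7768, 0.6293, 0.9066], [0.0, 0.0, 0.0, 1.0]]}
top {'fx': 536.3647, 'fy': 536.3647, 'cx': 323.1712, 'cy': 232.7505, 'extrinsics': [[0.0163, 0.9981, -0.0591, 0.5029], [-0.9997, 0.0152, -0.0192, -0.0104], [-0.0182, 0.0594, 0.9981, 1.3237], [0.0, 0.0, 0.0, 1.0]]}
wrist {'fx': 357.9241, 'fy': 357.9241, 'cx': 320.6341, 'cy': 231.2343, 'mount': [[1.0, 0.0003, -0.0018, 0.0006], [-0.0001, -0.9626, -0.2709, -0.0703], [-0.0018, 0.2709, -0.9626, -0.1694], [0.0, 0.0, 0.0, 1.0]]}
```

View pics/scene0.png

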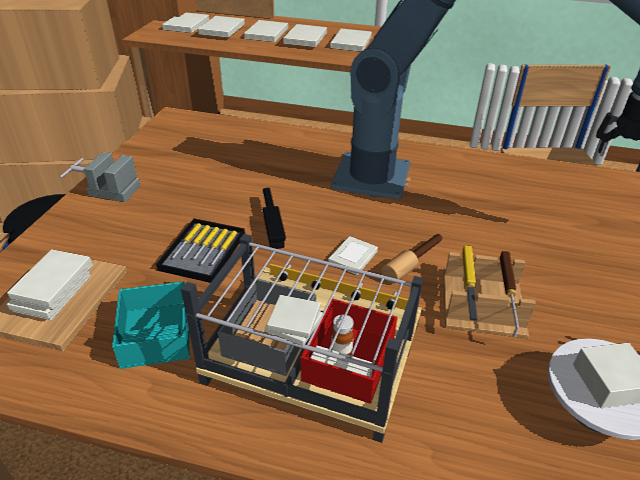

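View pics/top0.png

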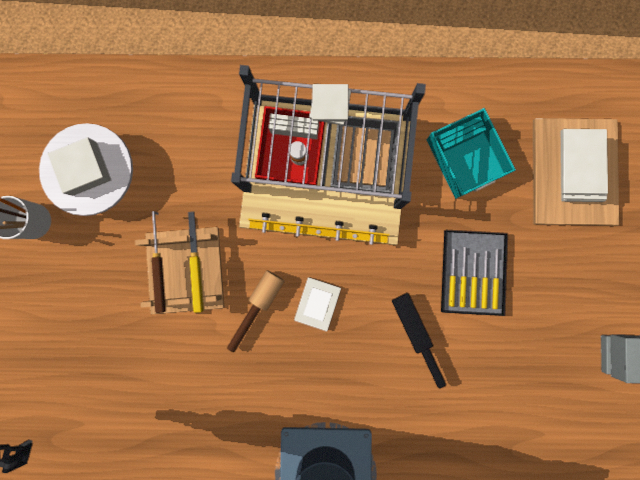

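View pics/wrist0.png

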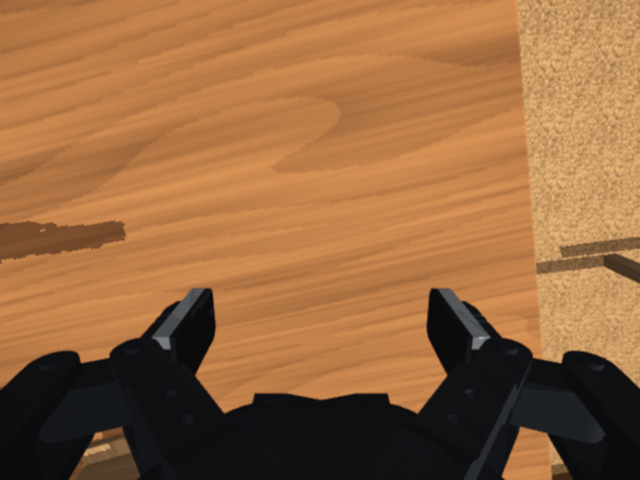

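The hook (dark brown handle) lies in the outer, left place of the rest: handle at about (158,285), rod end at (155,212) in the top view. The red crate is in the left bay at about (290,145) and the stop at (315,230). I'll zoom in to measure.

```bash
cat > h.py <<'E'
import numpy as np,cv2
from cell import bot
def uv2w(cam,u,v,z):
    E=np.array(cam["extrinsics"]); d=E[:3,:3]@np.array([(u-cam["cx"])/cam["fx"],-(v-cam["cy"])/cam["fy"],-1.]); o=E[:3,3]
    return o+d*(z-o[2])/d[2]
def w2uv(cam,p):
    E=np.array(cam["extrinsics"]); q=E[:3,:3].T@(np.array(p)-E[:3,3])
    return cam["cx"]+cam["fx"]*q[0]/-q[2], cam["cy"]-cam["fy"]*q[1]/-q[2]
def tri(c1,a,c2,b):
    P=[];D=[]
    for c,(u,v) in((c1,a),(c2,b)):
        E=np.array(c["extrinsics"]);d=E[:3,:3]@np.array([(u-c["cx"])/c["fx"],-(v-c["cy"])/c["fy"],-1.]);D.append(d/np.linalg.norm(d));P.append(E[:3,3])
    A=sum(np.eye(3)-np.outer(d,d) for d in D);b=sum((np.eye(3)-np.outer(d,d))@p for d,p in zip(D,P))
    return np.linalg.solve(A,b)
def crop(img,u0,v0,u1,v1,k,name):
    cv2.imwrite(name,cv2.resize(img[v0:v1,u0:u1,::-1],None,fx=k,fy=k,interpolation=cv2.INTER_CUBIC))
def wcam():
    o=bot.get_obs();c=bot.read_camera("wrist")
    w,x,y,z=o["ee_rot"]
    from scipy.spatial.transform import Rotation as R
    T=np.eye(4);T[:3,:3]=R.from_quat([x,y,z,w]).as_matrix();T[:3,3]=o["eef_pos"]
    c=dict(c);c["extrinsics"]=T@np.array(c["mount"]);return c,o
E
python3 - <<'E'
from h import *
c=bot.read_camera("top");im=c["color"]
crop(im,130,195,260,325,5,"pics/t_rest.png")
crop(im,230,60,430,250,4 if 0 else 3,"pics/t_rack.png")
hsv=cv2.cvtColor(im,cv2.COLOR_RGB2HSV)
# yellow stop
m=cv2.inRange(hsv,(22,180,120),(34,255,255));m[:,:235]=0;m[:200]=0;m[255:]=0;m[:,410:]=0
p=cv2.findNonZero(m);r=cv2.minAreaRect(p);print("stop",r,len(p))
for q in cv2.boxPoints(r):print(q,uv2w(c,*q,0.08).round(4))
# hook handle
m=cv2.inRange(hsv,(0,60,15),(12,255,130));s=m.copy();s[:,:]=0;s[250:320,145:172]=m[250:320,145:172]
p=cv2.findNonZero(s);r=cv2.minAreaRect(p);print("handle",r,len(p))
for q in cv2.boxPoints(r):print(q,uv2w(c,*q,0.088).round(4))
m=cv2.inRange(hsv,(0,200,90),(6,255,255));p=cv2.findNonZero(m);r=cv2.minAreaRect(p);print("red",r,len(p))
for q in cv2.boxPoints(r):print(q,uv2w(c,*q,0.12).round(4))
E
```

```text
stop ((317.6219482421875, 230.40243530273438), (138.92286682128906, 8.613658905029297), 6.34019136428833) 888
[248.10974 227.01219] [0.5874 0.1887 0.08  ]
[249.06097 218.45122] [0.6074 0.1869 0.08  ]
[387.13416 233.79268] [ 0.5765 -0.1348  0.08  ]
[386.18292 242.35365] [ 0.5566 -0.1328  0.08  ]
handle ((158.14566040039062, 284.548828125), (55.13862228393555, 10.383062362670898), 86.72950744628906) 508
[151.38976 257.3206 ] [0.5131 0.4102 0.088 ]
[161.7559  256.72824] [0.5149 0.3861 0.088 ]
[164.90157 311.77707] [0.3885 0.3745 0.088 ]
[154.53542 312.36942] [0.3867 0.3984 0.088 ]
red ((289.7183532714844, 145.36245727539062), (61.1257209777832, 72.02922821044922), 7.594643592834473) 1871
[254.66376 177.02185] [0.6985 0.1702 0.12  ]
[264.1834   105.624466] [0.8632 0.1523 0.12  ]
[324.77295  113.703064] [0.846  0.0135 0.12  ]
[315.2533  185.10045] [0.6819 0.0324 0.12  ]
```

```bash
python3 - <<'E'
from h import *
c=bot.read_camera("scene");im=c["color"]
crop(im,180,230,430,430,3,"pics/s_rack.png")
crop(im,420,230,550,350,5,"pics/s_rest.png")
E
```

```text
(no output)
```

View pics/t_rest.png

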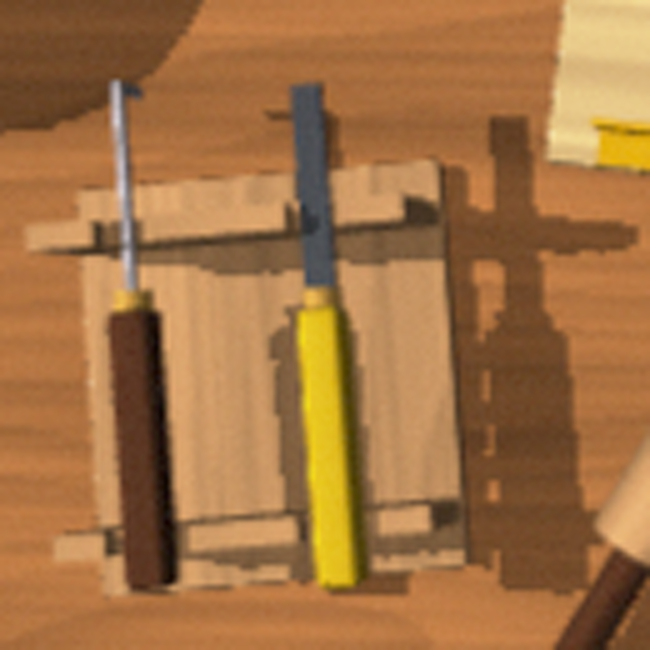

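View pics/t_rack.png

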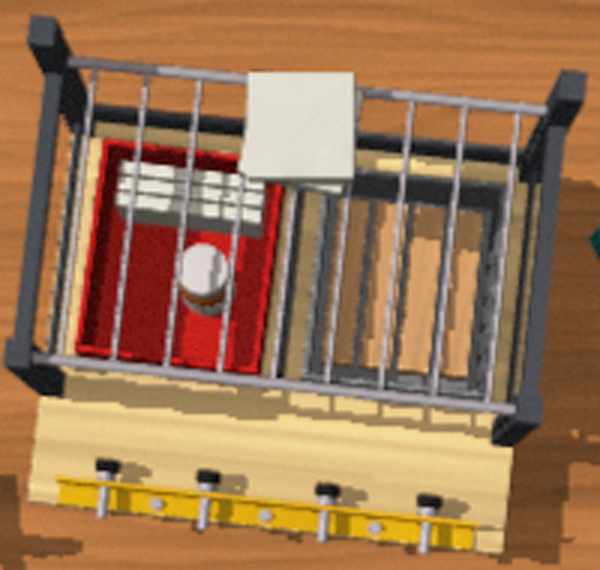

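View pics/s_rack.png

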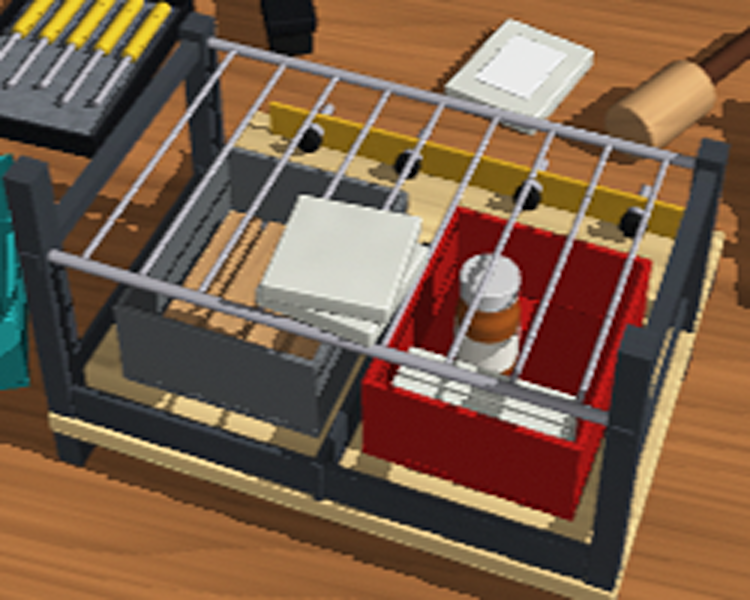

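View pics/s_rest.png

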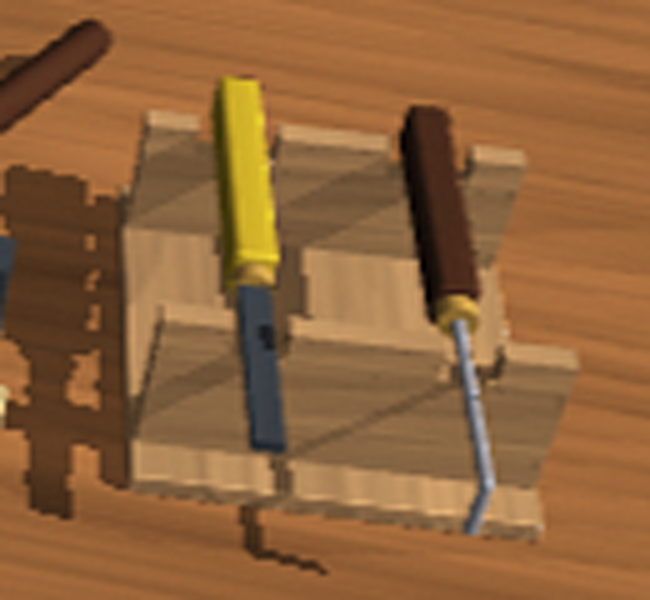

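```bash
python3 - <<'E'
from h import *
c=bot.read_camera("top");s=bot.read_camera("scene")
t=lambda x,y:(130+(x+.5)/5-.5,195+(y+.5)/5-.5)
tip=uv2w(c,*t(118,84),.076);base=uv2w(c,*t(131,288),.076)
print("rod tip",tip,"base",base, np.degrees(np.arctan2(*(tip-base)[[1,0]])),np.linalg.norm(tip-base))
hf=uv2w(c,*t(134,311),.088);hr=uv2w(c,*t(150,585),.088)
print("handle front",hf,"rear",hr,np.degrees(np.arctan2(*(hf-hr)[[1,0]])))
d=(tip-base)/np.linalg.norm(tip-base);print("grip", tip-d*.15)
r=lambda x,y:(230+(x+.5)/3-.5,60+(y+.5)/3-.5)
L=uv2w(c,*r(57,479),.08);R=uv2w(c,*r(475,522),.08);print("stop top L,R",L,R,np.degrees(np.arctan2(*(R-L)[[1,0]]))+90,np.linalg.norm(R-L))
for n,a in dict(FL=(78,350),FR=(262,374),BR=(284,185),BL=(104,143)).items(): print("crate",n,uv2w(c,*r(*a),.12))
print("deck front edge",uv2w(c,*r(28,501),.05),uv2w(c,*r(502,552),.05))
for a in ((107,466),(208,478),(327,492),(429,502)): print("buffer",uv2w(c,*r(*a),.076))
print("jar lid",uv2w(c,*r(203,265),.14))
E
```

```text
rod tip [0.62105308 0.41382883 0.076     ] base [0.52535217 0.40433259 0.076     ] 5.666811977338345 0.09617090310313431
handle front [0.51451716 0.39857462 0.088     ] rear [0.38870822 0.38677242 0.088     ] 5.359259835370221
grip [0.47178614 0.39901733 0.076     ]
stop top L,R [0.6053466  0.18780799 0.08      ] [ 0.57680492 -0.13681795  0.08      ] -5.024624256831956 0.3258782448662393
crate FL [0.7001049  0.16792255 0.12      ]
crate FR [0.68372093 0.02846901 0.12      ]
crate BR [0.8283857  0.01422377 0.12      ]
crate BL [0.85926872 0.15185629 0.12      ]
deck front edge [0.58991187 0.21529854 0.05      ] [ 0.55516744 -0.16137334  0.05      ]
buffer [0.61642381 0.1495944  0.076     ]
buffer [0.60819816 0.07056739 0.076     ]
buffer [ 0.59864818 -0.02221941  0.076     ]
buffer [ 0.59204661 -0.10145843  0.076     ]
jar lid [0.76186829 0.0731647  0.14      ]
```

```bash
cat >> h.py <<'E'
from scipy.spatial.transform import Rotation as Rt
def tool():
    o=bot.get_obs();w,x,y,z=o["ee_rot"];R=Rt.from_quat([x,y,z,w]).as_matrix();return o,R
def go(target,yaw=None):
    """target TCP; yaw = world dir (deg) of tool y axis wanted mod 180. prints moves in units"""
    o,R=tool();d=R.T@(np.array(target)-o["eef_pos"])
    ty=np.degrees(np.arctan2(R[1,1],R[0,1]))
    print("pos",o["eef_pos"].round(4),"tool y yaw",ty.round(2),"tilt",R[:,2].round(4),"shift units",(d/.04).round(3),"t",round(o["time"],2),"F",o["wrist_force"].round(2),"grip",o["grip_width"])
    if yaw is not None:
        e=(yaw-ty+90)%180-90
        print("turn units (tool z, down => sign flipped)",-e/6, "alt",-(e-180*np.sign(e))/6)
E
python3 - <<'E'
from h import *
go([0.475,0.395,0.2],5.5)
o,R=tool();print(R.round(3))
E
```

```text
pos [0.1468 0.633  0.2052] tool y yaw -13.05 tilt [-0.e+00 -4.e-04 -1.e+00] shift units [-3.944  9.338  0.132] t 0.35 F [0.07 0.9  0.4 ] grip 0.9984065473845498
turn units (tool z, down => sign flipped) -3.091878695718364 alt 26.908121304281636
[[ 0.226  0.974 -0.   ]
 [ 0.974 -0.226 -0.   ]
 [-0.     0.    -1.   ]]
```

Call:
move_arm:
  moves:
    - [0,0,0,-0.77,1]
    - [0,0,0,-0.77,1]
    - [0,0,0,-0.77,1]
    - [0,0,0,-0.77,0.8]
    - [-0.84,0.9,0,0,0.8]
    - [-0.84,0.9,0,0,0.7]
    - [-0.84,0.9,0,0,0.7]
    - [-0.84,0.9,0,0,0.7]
    - [-0.84,0.9,0,0,0.7]
    - [-0.84,0.9,0,0,0.7]
    - [-0.84,0.9,0,0,0.7]
    - [-0.84,0.9,0,0,0.7]

```text
time: 1.85
eef_pos: [0.4602, 0.3918, 0.2055]
ee_rot: [0.0, 0.673, 0.74, 0.0]
wrist_force: [0.2, 0.2, -0.0]
grip_width: 0.697
```

```bash
python3 - <<'E'
from h import *
c,o=wcam();cv2.imwrite("pics/w1.png",c["color"][:,:,::-1])
go([0.473,0.396,0.2],5.5)
E
```

```text
pos [0.4672 0.3851 0.2056] tool y yaw 4.92 tilt [ 0.0048 -0.0036 -1.    ] shift units [0.261 0.168 0.141] t 1.9 F [ 5.94 -5.48 -0.11] grip 0.7046463262287894
turn units (tool z, down => sign flipped) -0.0968220651392997 alt 29.903177934860697
```

View pics/w1.png

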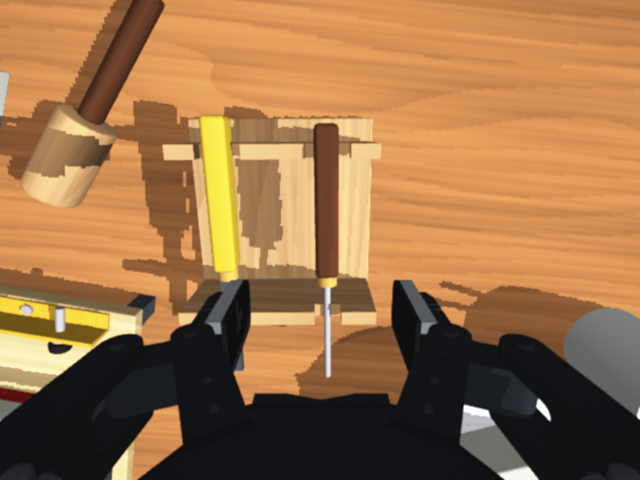

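```bash
python3 - <<'E'
from h import *
wcam();wcam();c,o=wcam();im=c["color"]
hsv=cv2.cvtColor(im,cv2.COLOR_RGB2HSV)
m=cv2.inRange(hsv,(0,60,15),(12,255,120));s=m*0;s[100:285,305:350]=m[100:285,305:350]
r=cv2.minAreaRect(cv2.findNonZero(s));print(r)
b=cv2.boxPoints(r);P=np.array([uv2w(c,*q,.088) for q in b]);print(P.round(4))
print(P.mean(0))
g=cv2.cvtColor(im,cv2.COLOR_RGB2GRAY).astype(int)
for v in (295,340,365,372): print(v,g[v,315:342])
print(g[360:390,327])
go([0.473,0.396,0.2],5.5)
E
```

```text
((328.0, 198.5), (153.0, 24.0), 90.0)
[[0.3864 0.381  0.088 ]
 [0.3847 0.3993 0.088 ]
 [0.5103 0.4124 0.088 ]
 [0.5121 0.3918 0.088 ]]
[0.44837378 0.39612952 0.088     ]
295 [ 85  82  84  84  83  84  83  84  83  83  81  83 110 159 203 230 240 232
 158  93  81  82  81  81  81  82  80]
340 [151 150 150 149 149 149 149 149 148 148 148 141 120 132 179 218 234 234
 213 169 144 131 122 104  93  90  85]
365 [ 98  99  98  98  98  99  99  99  98  99  99  96  90 115 165 208 231 233
 203 139 102 100 101 102 102 101 103]
372 [105 106 106 106 106 107 106 107 107 106 107 104  97 115 161 205 230 236
 227 162 111 106 107 107 107 107 108]
[ 94  93  92  92  92  90  88  90  94  97  97  97  97  97 102 101  98 100
 100  99  97  94  92  92  94 101 106 106 104 102]
pos [0.4597 0.392  0.2054] tool y yaw 5.29 tilt [ 0.e+00 -1.e-04 -1.e+00] shift units [0.068 0.341 0.134] t 2.05 F [0.   0.8  0.02] grip 0.700867434770845
turn units (tool z, down => sign flipped) -0.0349008702292816 alt 29.96509912977072
```

Call:
move_arm:
  moves:
    - [0.11,0.27,0,-0.02,0.7]
    - [0,0,0.6,0,0.7]
    - [0,0,0.8,0,0.7]
    - [0,0,0.8,0,0.7]
    - [0,0,0.8,0,0.7]
    - [0,0,0.5,0,0.7]
    - [0,0,0.28,0,0.7]
    - [0,0,0,0,0.7]
    - [0,0,0,0,0.7]

```text
time: 3.18
eef_pos: [0.47, 0.3989, 0.0553]
ee_rot: [0.0, 0.672, 0.741, 0.001]
wrist_force: [0.4, -0.7, 0.8]
grip_width: 0.698
```

```bash
python3 - <<'E'
from h import *
c,o=wcam();cv2.imwrite("pics/w2.png",c["color"][:,:,::-1])
go([0.47,0.3975,0.054],5.4)
E
```

```text
pos [0.47   0.399  0.0553] tool y yaw 5.55 tilt [ 0.0015  0.0014 -1.    ] shift units [-0.036 -0.003  0.033] t 3.23 F [ 0.45 -0.06 -0.16] grip 0.7009279209842623
turn units (tool z, down => sign flipped) 0.025495341619027556 alt -29.974504658380976
```

View pics/w2.png

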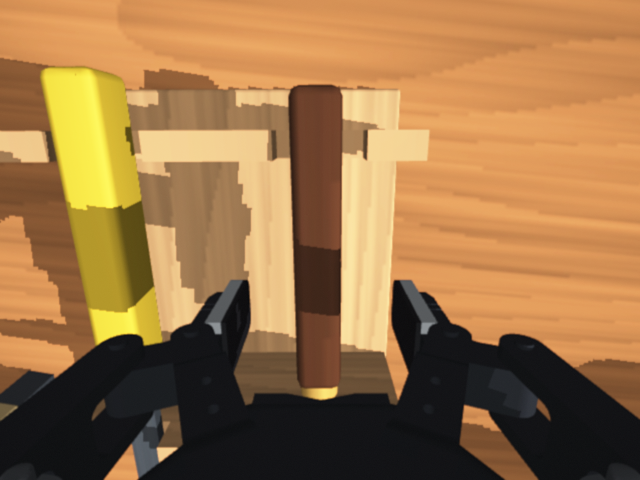

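The handle (u≈318 at finger row) is centred between the fingers (gap 248–392). I'll close on it.

Call:
move_arm:
  moves:
    - [0,0,0,0,0.2]
    - [0,0,0,0,0]
    - [0,0,0,0,0]
    - [0,0,0,0,0]
    - [0,0,0,0,0]
    - [0,0,0,0,0]
    - [0,0,0,0,0]
  newtons: 70

```text
time: 4.1
eef_pos: [0.4696, 0.3985, 0.0548]
ee_rot: [0.0, 0.672, 0.741, 0.0]
wrist_force: [-1.7, -0.5, 6.1]
grip_width: 0.204
```

```bash
python3 - <<'E'
from h import *
c,o=wcam();cv2.imwrite("pics/w3.png",c["color"][:,:,::-1])
go([0.47,0.3975,0.054],5.4)
s=bot.read_camera("scene");crop(s["color"],400,180,560,350,4,"pics/s3.png")
E
```

```text
pos [0.4695 0.3985 0.0548] tool y yaw 5.55 tilt [ 5.e-04  5.e-04 -1.e+00] shift units [-0.026  0.009  0.02 ] t 4.15 F [-0.98 -0.61  5.19] grip 0.20441268599371795
turn units (tool z, down => sign flipped) 0.02531325908388027 alt -29.974686740916116
```

View pics/s3.png

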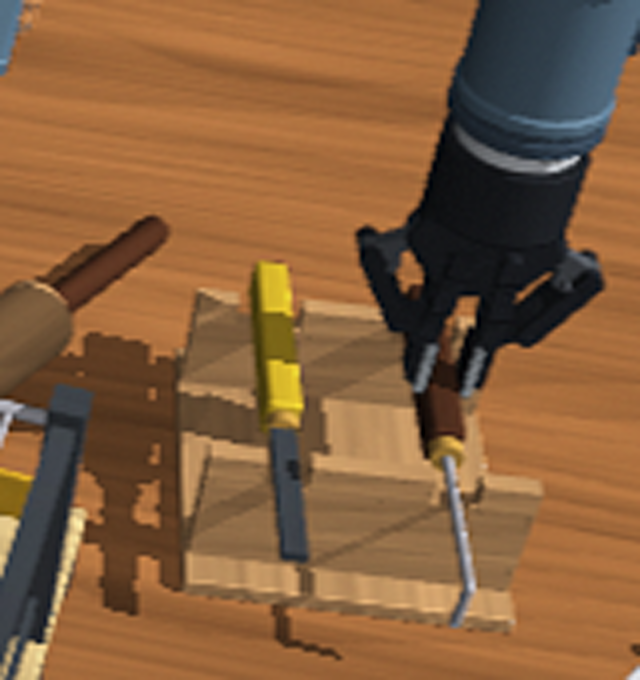

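Call:
move_arm:
  moves:
    - [0,0,-0.3,0,0]
    - [0,0,-0.5,0,0]
    - [0,0,-0.5,0,0]
    - [0,0,-0.5,0,0]
    - [0,0,-0.4,0,0]
    - [0,0,-0.13,0,0]
    - [0,0,0,0.45,0]
    - [0,0,0,0.45,0]
    - [0,0,0,0.45,0]
    - [0,0,0,0.45,0]
    - [-0.4,0.04,0,0,0]
    - [-0.6,0.04,0,0,0]

```text
time: 5.7
eef_pos: [0.4685, 0.357, 0.1471]
ee_rot: [0.0, 0.738, 0.675, -0.0]
wrist_force: [0.8, -1.4, -1.8]
grip_width: 0.204
```

Call:
move_arm:
  moves:
    - [-0.7,0.04,0,0,0]
    - [-0.7,0.04,0,0,0]
    - [-0.7,0.04,0,0,0]
    - [-0.7,0.04,0,0,0]
    - [-0.7,0.04,0,0,0]
    - [-0.7,0.04,0,0,0]
    - [-0.7,0.04,0,0,0]
    - [-0.6,0.04,0,0,0]
    - [-0.4,0,0,0,0]
    - [0,0,0,0,0]
    - [0,0,0,0,0]

```text
time: 7.08
eef_pos: [0.46, 0.1229, 0.1475]
ee_rot: [-0.0, 0.738, 0.674, 0.0]
wrist_force: [-0.6, 0.3, -1.5]
grip_width: 0.201
```

```bash
python3 - <<'E'
from h import *
c=bot.read_camera("top");crop(c["color"],200,60,410,320,3 if 0 else 2,"pics/t4b.png");crop(c["color"],230,120,400,280,4,"pics/t4.png")
s=bot.read_camera("scene");crop(s["color"],240,200,450,400,3,"pics/s4.png")
go([0.5616,0.1106,0.148],-5.2)
E
```

```text
pos [0.46   0.1231 0.1474] tool y yaw -5.15 tilt [ 2.e-04  4.e-04 -1.e+00] shift units [-0.083  2.558 -0.014] t 7.17 F [-0.27 -0.23 -2.53] grip 0.20374228643809017
turn units (tool z, down => sign flipped) 0.00887344128972245 alt -29.991126558710278
```

View pics/t4.png

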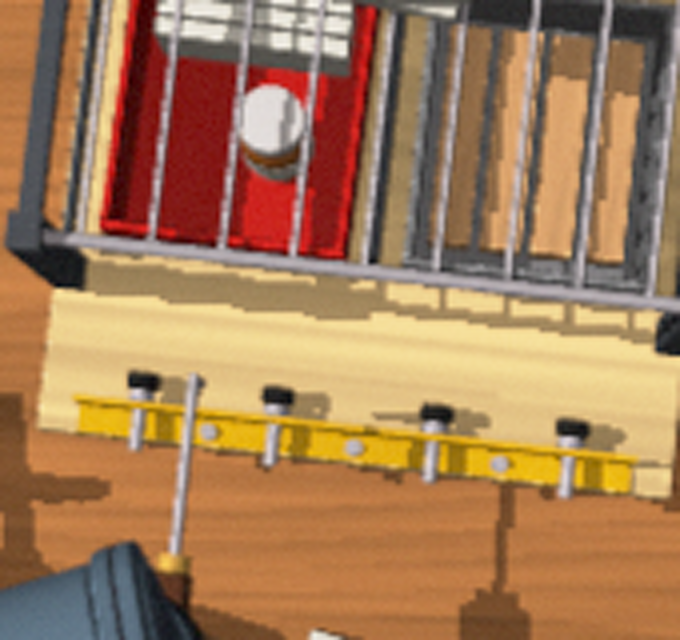

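View pics/s4.png

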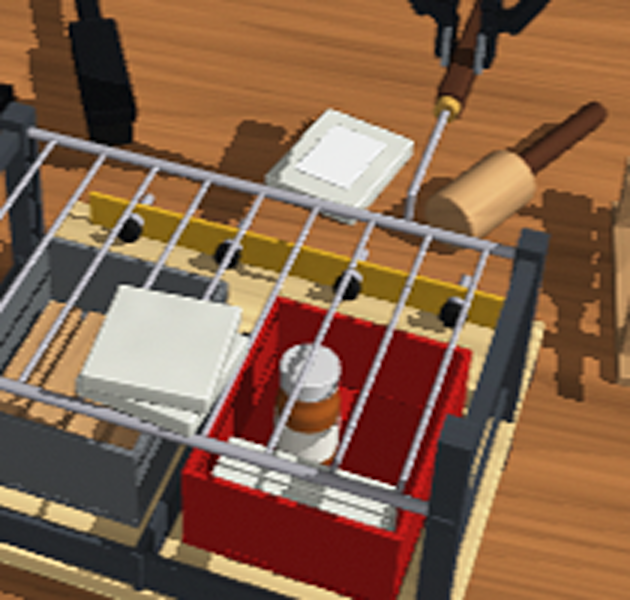

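```bash
python3 - <<'E'
from h import *
c=bot.read_camera("top");s=bot.read_camera("scene")
t=lambda x,y:(230+(x+.5)/4-.5,120+(y+.5)/4-.5)
S=lambda x,y:(240+(x+.5)/3-.5,200+(y+.5)/3-.5)
print("rod end top z.168",uv2w(c,*t(197,379),.168), "rod base",uv2w(c,*t(175,555),.168))
print("bend tri",tri(c,t(197,379),s,S(411,192)))
print("tip pred in scene",w2uv(s,(0.6094,.1094,.138)),S(409,222))
for n,a,b in (("FL",(105,222),(470,350)),("FR",(342,254),(278,299))): print(n,uv2w(c,*t(*a),.12),uv2w(s,*S(*b),.12),tri(c,t(*a),s,S(*b)))
print("wire", uv2w(c,*t(200,248),.199))
print([uv2w(s,*S(*b),.12) for b in ((405,324),)])
print("jar lid",uv2w(c,*t(271,120),.14))
E
```

```text
rod end top z.168 [0.60984499 0.1084307  0.168     ] rod base [0.51444631 0.11828789 0.168     ]
bend tri [0.60957421 0.10880178 0.16989957]
tip pred in scene (np.float64(375.4553576985481), np.float64(275.0596222387883)) (376.0, 273.6666666666667)
FL [0.70287354 0.16751465 0.12      ] [0.69858666 0.16861203 0.12      ] [0.70217695 0.16787867 0.12346084]
FR [0.68641545 0.03275759 0.12      ] [0.68598712 0.03478175 0.12      ] [0.68620157 0.03376975 0.11999592]
wire [0.67655472 0.10513094 0.199     ]
[array([0.68639916, 0.12279111, 0.12      ])]
jar lid [0.75819919 0.07300114 0.14      ]
```

Call:
move_arm:
  moves:
    - [-0.04,0.3,0,0,0]
    - [0,0.4,0,0,0]
    - [0,0.4,0,0,0]
    - [0,0.4,0,0,0]
    - [0,0.4,0,0,0]
    - [0,0.4,0,0,0]
    - [0,0.3,0,0,0]
    - [0,0,0,0,0]
    - [0,0,0,0,0]

```text
time: 8.4
eef_pos: [0.5629, 0.1109, 0.1472]
ee_rot: [-0.0, 0.739, 0.674, -0.0]
wrist_force: [-0.8, -0.1, -1.2]
grip_width: 0.203
```

```bash
python3 - <<'E'
from h import *
c=bot.read_camera("top");crop(c["color"],230,120,400,280,4,"pics/t5.png")
s=bot.read_camera("scene");crop(s["color"],300,240,420,380,5,"pics/s5.png")
go([0.5635,0.1106,0.148],-5.2)
E
```

```text
pos [0.5628 0.111  0.1473] tool y yaw -5.23 tilt [-5.e-04  0.e+00 -1.e+00] shift units [-0.009  0.019 -0.016] t 8.5 F [-0.82 -0.93 -2.23] grip 0.21189590419915413
turn units (tool z, down => sign flipped) -0.004602175541345825 alt 29.995397824458653
```

View pics/t5.png

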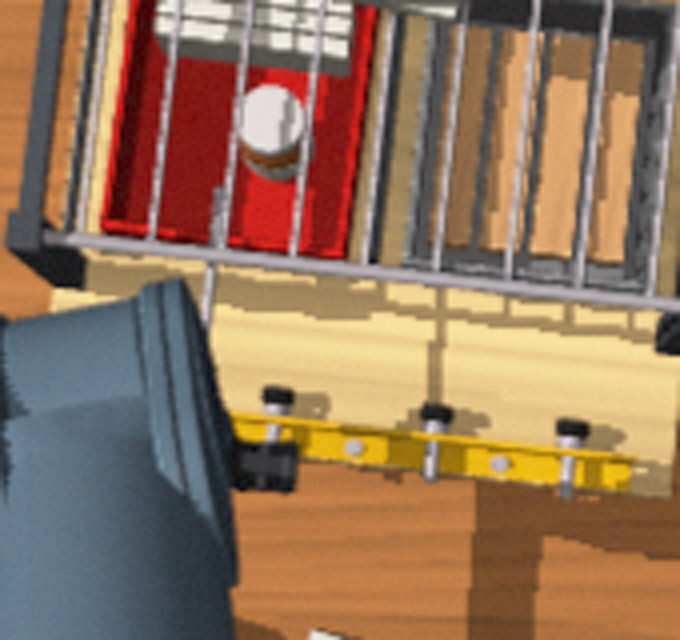

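View pics/s5.png

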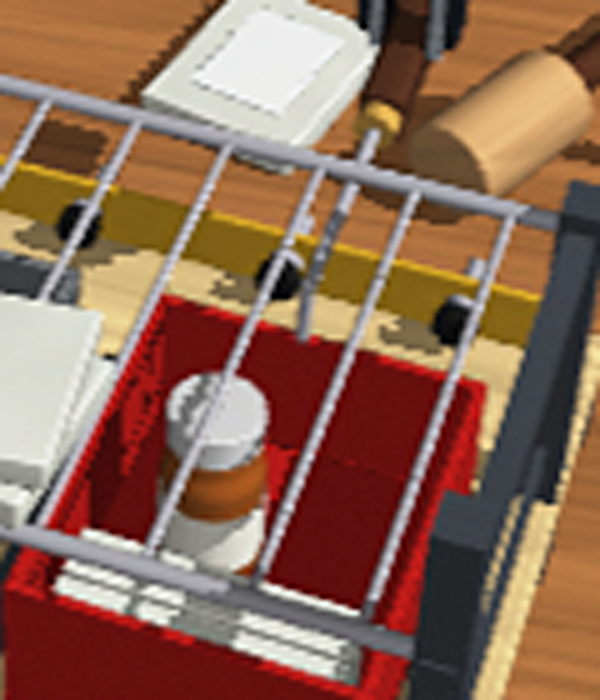

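```bash
python3 - <<'E'
from h import *
c=bot.read_camera("top");s=bot.read_camera("scene")
print("tip",uv2w(s,300+304.5/5-.5,240+338.5/5-.5,.138), "top bend", uv2w(c,230+219.5/4-.5,120+188/4-.5,.171))
E
```

```text
tip [0.7103009 0.0970287 0.138    ] top bend [0.71410921 0.09837258 0.171     ]
```

The tip measures at x≈0.711, y≈0.098, about 17 mm behind the outer face at mid-width. I'll lower it now.

Call:
move_arm:
  moves:
    - [0,0,0.15,0,0]
    - [0,0,0.2,0,0]
    - [0,0,0.2,0,0]
    - [0,0,0.2,0,0]
    - [0,0,0.16,0,0]
    - [0,0,0,0,0]
    - [0,0,0,0,0]
    - [0,0,0,0,0]

```text
time: 9.6
eef_pos: [0.5637, 0.1109, 0.1114]
ee_rot: [0.0, 0.739, 0.674, 0.0]
wrist_force: [0.1, 0.1, -2.5]
grip_width: 0.205
```

```bash
python3 - <<'E'
from h import *
s=bot.read_camera("scene");crop(s["color"],300,240,420,380,5,"pics/s6.png")
go([0.5635,0.1106,0.111],-5.2)
E
```

```text
pos [0.5636 0.1109 0.1113] tool y yaw -5.25 tilt [ 6.e-04  2.e-04 -1.e+00] shift units [-0.008 -0.002  0.008] t 9.65 F [-0.04  0.19 -1.98] grip 0.20571356931024856
turn units (tool z, down => sign flipped) -0.00844333470767348 alt 29.991556665292325
```

View pics/s6.png

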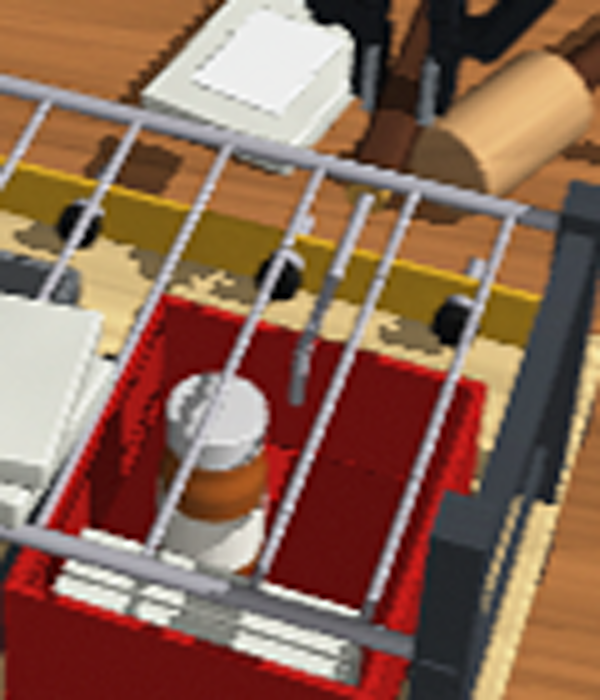

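The hook's end hangs behind the lip at crop (298,390), clear of the jar, with no extra load. I'll draw slowly.

Call:
move_arm:
  moves:
    - [0,-0.04,0,0,0]
    - [0,-0.04,0,0,0]
    - [0,-0.04,0,0,0]
    - [0,-0.04,0,0,0]
    - [0,-0.03,0,0,0]
    - [0,-0.03,0,0,0]
    - [0,-0.03,0,0,0]
    - [0,-0.03,0,0,0]
    - [0,-0.03,0,0,0]
    - [0,-0.03,0,0,0]

```text
time: 10.9
eef_pos: [0.5498, 0.1121, 0.111]
ee_rot: [0.0, 0.739, 0.674, 0.0]
wrist_force: [-0.0, 0.0, -1.8]
grip_width: 0.205
```

Call:
move_arm:
  moves:
    - [0,-0.04,0,0,0]
    - [0,-0.04,0,0,0]
    - [0,-0.04,0,0,0]
    - [0,-0.04,0,0,0]
    - [0,-0.04,0,0,0]
    - [0,-0.04,0,0,0]

```text
time: 11.65
eef_pos: [0.5403, 0.113, 0.111]
ee_rot: [0.0, 0.739, 0.674, 0.0]
wrist_force: [4.6, -0.5, -2.3]
grip_width: 0.21
```

```bash
python3 - <<'E'
from h import *
s=bot.read_camera("scene");crop(s["color"],300,240,420,380,5,"pics/s7.png")
go([0.5635,0.1106,0.111],-5.2)
E
```

```text
pos [0.54  0.113 0.111] tool y yaw -5.24 tilt [-1.e-04  0.e+00 -1.e+00] shift units [-0.007  0.591  0.   ] t 11.7 F [ 3.48 -0.48 -1.62] grip 0.2008982399390849
turn units (tool z, down => sign flipped) -0.006982058030066203 alt 29.993017941969935
```

View pics/s7.png

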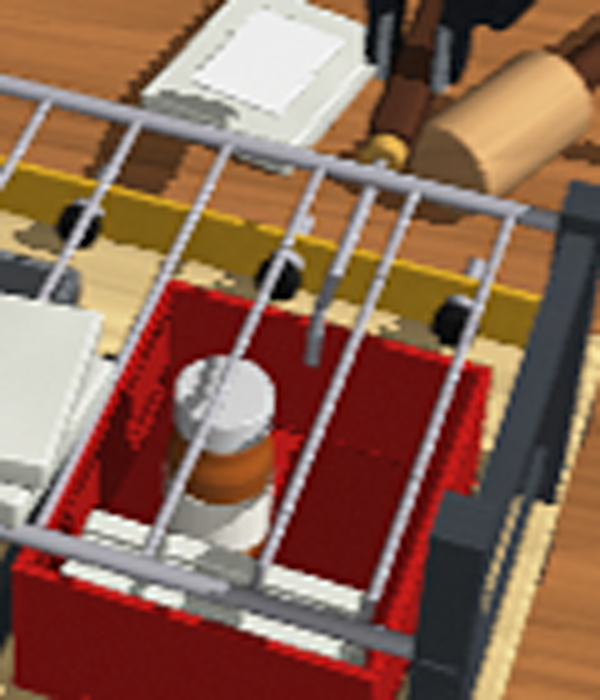

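Call:
move_arm:
  moves:
    - [0,-0.05,0,0,0]
    - [0,-0.05,0,0,0]
    - [0,-0.05,0,0,0]
    - [0,-0.05,0,0,0]
    - [0,-0.05,0,0,0]
    - [0,-0.05,0,0,0]
    - [0,-0.05,0,0,0]
    - [0,-0.05,0,0,0]
    - [0,-0.05,0,0,0]
    - [0,-0.05,0,0,0]
    - [0,-0.05,0,0,0]
    - [0,-0.05,0,0,0]

```text
time: 13.2
eef_pos: [0.5163, 0.1152, 0.111]
ee_rot: [0.0, 0.739, 0.674, 0.0]
wrist_force: [3.9, -0.3, -2.7]
grip_width: 0.208
```

Call:
move_arm:
  moves:
    - [0,-0.05,0,0,0]
    - [0,-0.05,0,0,0]
    - [0,-0.05,0,0,0]
    - [0,-0.05,0,0,0]
    - [0,-0.05,0,0,0]
    - [0,-0.04,0,0,0]
    - [0,-0.04,0,0,0]
    - [0,-0.04,0,0,0]

```text
time: 14.2
eef_pos: [0.5016, 0.1165, 0.111]
ee_rot: [0.0, 0.739, 0.674, 0.0]
wrist_force: [3.4, -0.4, -3.0]
grip_width: 0.21
```

```bash
python3 - <<'E'
from h import *
s=bot.read_camera("scene");crop(s["color"],300,220,420,360,5,"pics/s8.png")
c=bot.read_camera("top");crop(c["color"],230,120,400,280,4,"pics/t8.png")
go([0.5635,0.1106,0.111],-5.2)
E
```

```text
pos [0.5013 0.1165 0.111 ] tool y yaw -5.25 tilt [-4.e-04 -0.e+00 -1.e+00] shift units [-0.006  1.562 -0.002] t 14.3 F [ 2.86 -0.75 -2.56] grip 0.20465906061107034
turn units (tool z, down => sign flipped) -0.008067504325448263 alt 29.99193249567455
```

View pics/s8.png

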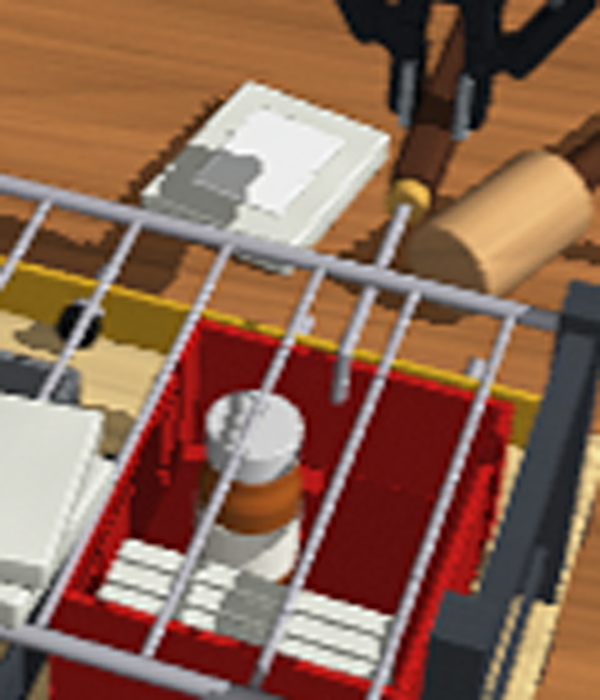

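View pics/t8.png

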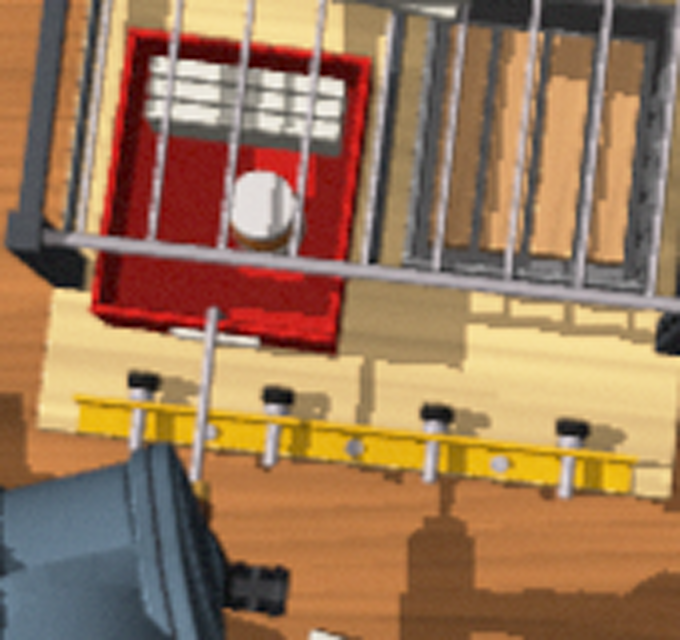

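Call:
move_arm:
  moves:
    - [0,-0.03,0,0,0]
    - [0,-0.04,0,0,0]
    - [0,-0.04,0,0,0]
    - [0,-0.04,0,0,0]
    - [0,-0.04,0,0,0]
    - [0,-0.04,0,0,0]
    - [0,-0.03,0,0,0]
    - [0,-0.03,0,0,0]
    - [0,-0.02,0,0,0]

```text
time: 15.42
eef_pos: [0.4892, 0.1177, 0.111]
ee_rot: [0.0, 0.739, 0.674, -0.0]
wrist_force: [3.8, -1.3, -2.4]
grip_width: 0.205
```

Call:
move_arm:
  moves:
    - [0,-0.02,0,0,0]
    - [0,-0.02,0,0,0]
    - [0,-0.02,0,0,0]
    - [0,-0.02,0,0,0]

```text
time: 15.92
eef_pos: [0.4861, 0.118, 0.111]
ee_rot: [0.0, 0.739, 0.674, 0.0]
wrist_force: [3.3, 0.1, -1.9]
grip_width: 0.204
```

Call:
move_arm:
  moves:
    - [0,-0.02,0,0,0]
    - [0,-0.02,0,0,0]
    - [0,-0.02,0,0,0]
    - [0,-0.02,0,0,0]

```text
time: 16.42
eef_pos: [0.4829, 0.1183, 0.111]
ee_rot: [0.0, 0.739, 0.674, 0.0]
wrist_force: [3.9, -0.6, -1.9]
grip_width: 0.209
```

Call:
move_arm:
  moves:
    - [0,-0.02,0,0,0]
    - [0,-0.02,0,0,0]

```text
time: 16.68
eef_pos: [0.4812, 0.1184, 0.111]
ee_rot: [-0.0, 0.739, 0.674, -0.0]
wrist_force: [4.0, -0.9, -2.1]
grip_width: 0.203
```

Call:
move_arm:
  moves:
    - [0,-0.02,0,0,0]
    - [0,-0.02,0,0,0]

```text
time: 16.92
eef_pos: [0.4797, 0.1185, 0.111]
ee_rot: [0.0, 0.739, 0.674, 0.0]
wrist_force: [3.7, -0.2, -2.3]
grip_width: 0.204
```

```bash
python3 - <<'E'
from h import *
c=bot.read_camera("top");crop(c["color"],245,170,345,250,7,"pics/t9.png")
for i in range(5):go([0.5635,0.1106,0.111],-5.2);bot.read_camera("top")
E
```

```text
pos [0.4795 0.1185 0.111 ] tool y yaw -5.25 tilt [-1.e-04 -0.e+00 -1.e+00] shift units [-0.006  2.108 -0.   ] t 16.98 F [ 3.92 -0.62 -2.49] grip 0.2064297182267362
turn units (tool z, down => sign flipped) -0.007937775477870446 alt 29.99206222452213
pos [0.4795 0.1185 0.111 ] tool y yaw -5.25 tilt [-2.e-04 -0.e+00 -1.e+00] shift units [-6.000e-03  2.108e+00 -1.000e-03] t 17.02 F [ 3.37  0.38 -1.62] grip 0.20629683263886786
turn units (tool z, down => sign flipped) -0.0075472050081989055 alt 29.992452794991802
pos [0.4795 0.1186 0.111 ] tool y yaw -5.25 tilt [-3.e-04 -0.e+00 -1.e+00] shift units [-6.000e-03  2.109e+00 -1.000e-03] t 17.07 F [ 3.1   0.44 -1.91] grip 0.206871269735167
turn units (tool z, down => sign flipped) -0.0075809516339357215 alt 29.992419048366063
pos [0.4795 0.1185 0.1109] tool y yaw -5.25 tilt [-3.e-04 -0.e+00 -1.e+00] shift units [-5.000e-03  2.109e+00 -2.000e-03] t 17.12 F [ 2.68 -0.48 -2.8 ] grip 0.20685055873891395
turn units (tool z, down => sign flipped) -0.008135440981540398 alt 29.991864559018456
pos [0.4795 0.1185 0.111 ] tool y yaw -5.25 tilt [-3.e-04 -1.e-04 -1.e+00] shift units [-6.000e-03  2.108e+00 -2.000e-03] t 17.18 F [ 3.48 -0.49 -2.34] grip 0.20500234547691595
turn units (tool z, down => sign flipped) -0.0075577462474711865 alt 29.99244225375253
```

View pics/t9.png

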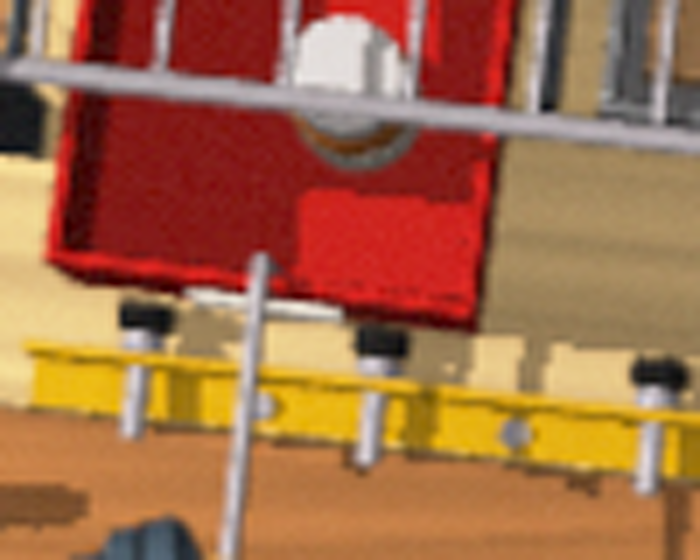

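The crate front is still about 3–5 mm short of the buffers (caps at y≈303 and 325 in the crop, crate face at about 290 and 315). I'll continue in small steps.

Call:
move_arm:
  moves:
    - [0,-0.02,0,0,0]
    - [0,-0.02,0,0,0]

```text
time: 17.48
eef_pos: [0.4782, 0.1187, 0.111]
ee_rot: [0.0, 0.739, 0.674, 0.0]
wrist_force: [4.1, -0.5, -2.9]
grip_width: 0.205
```

Call:
move_arm:
  moves:
    - [0,-0.02,0,0,0]
    - [0,-0.02,0,0,0]

```text
time: 17.73
eef_pos: [0.4767, 0.1188, 0.1111]
ee_rot: [0.0, 0.739, 0.674, 0.0]
wrist_force: [5.1, 0.4, -2.7]
grip_width: 0.203
```

Call:
move_arm:
  moves:
    - [0,-0.015,0,0,0]
    - [0,-0.015,0,0,0]

```text
time: 17.98
eef_pos: [0.4762, 0.1189, 0.1112]
ee_rot: [0.001, 0.739, 0.674, 0.001]
wrist_force: [7.3, -0.8, -3.5]
grip_width: 0.206
```

Call:
move_arm:
  moves:
    - [0,-0.015,0,0,0]
    - [0,-0.015,0,0,0]

```text
time: 18.23
eef_pos: [0.4755, 0.1191, 0.1114]
ee_rot: [0.001, 0.739, 0.674, 0.001]
wrist_force: [7.4, -0.5, -2.8]
grip_width: 0.204
```

```bash
python3 - <<'E'
from h import *
c=bot.read_camera("top");crop(c["color"],245,170,345,250,7,"pics/t10.png")
F=[]
for i in range(6):F.append(bot.get_obs()["wrist_force"]);bot.read_camera("top")
print(np.mean(F,0));go([0.5635,0.1106,0.111],-5.2)
E
```

```text
[ 6.53272694 -0.46352495 -3.40965672]
pos [0.4754 0.1191 0.1113] tool y yaw -5.27 tilt [ 2.4e-03  3.0e-04 -1.0e+00] shift units [-0.009  2.212  0.014] t 18.57 F [ 7.16 -1.6  -2.7 ] grip 0.20667037161026136
turn units (tool z, down => sign flipped) -0.010895877366683257 alt 29.989104122633318
```

View pics/t10.png

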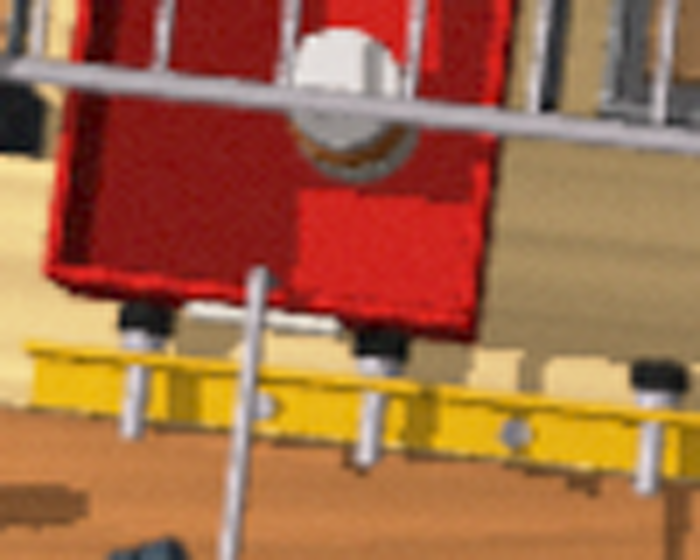

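The crate front meets both buffer caps in the picture, and the pull has risen from about 3.6 to 6.5–7 N. I'll press slightly more and hold.

Call:
move_arm:
  moves:
    - [0,-0.015,0,0,0]
    - [0,-0.015,0,0,0]
    - [0,0,0,0,0]
    - [0,0,0,0,0]
    - [0,0,0,0,0]

```text
time: 19.2
eef_pos: [0.4749, 0.1192, 0.1115]
ee_rot: [0.001, 0.739, 0.674, 0.002]
wrist_force: [8.2, -0.1, -3.9]
grip_width: 0.206
```

```bash
python3 - <<'E'
from h import *
F=[]
for i in range(8):F.append(bot.get_obs()["wrist_force"]);bot.read_camera("top")
print(np.mean(F,0));go([0.5635,0.1106,0.111],-5.2)
E
```

```text
[ 8.0387455  -0.68243154 -3.66539817]
pos [0.4749 0.1192 0.1115] tool y yaw -5.27 tilt [ 3.7e-03  5.0e-04 -1.0e+00] shift units [-0.01   2.226  0.021] t 19.6 F [ 8.08 -0.64 -4.24] grip 0.2062063892692708
turn units (tool z, down => sign flipped) -0.01186314430372922 alt 29.98813685569627
```

Call:
move_arm:
  moves:
    - [0,0.02,0,0,0]
    - [0,0.03,0,0,0]
    - [0,0.04,0,0,0]
    - [0,0.05,0,0,0]
    - [0,0.06,0,0,0]
    - [0,0.06,0,0,0]
    - [0,0,0,0,0]
    - [0,0,0,0,0]

```text
time: 20.6
eef_pos: [0.4832, 0.1182, 0.111]
ee_rot: [-0.0, 0.739, 0.674, -0.0]
wrist_force: [1.1, 0.2, -1.7]
grip_width: 0.203
```

```bash
python3 - <<'E'
from h import *
c=bot.read_camera("top");crop(c["color"],245,170,345,250,7,"pics/t11.png")
F=[]
for i in range(4):F.append(bot.get_obs()["wrist_force"]);bot.read_camera("top")
print(np.mean(F,0));go([0.5635,0.1106,0.111],-5.2)
s=bot.read_camera("scene");crop(s["color"],300,220,420,360,5,"pics/s11.png")
E
```

```text
[-0.23646428  0.19678411 -1.79187361]
pos [0.4832 0.1182 0.111 ] tool y yaw -5.24 tilt [-1.e-04  0.e+00 -1.e+00] shift units [-0.007  2.016  0.   ] t 20.85 F [-0.44 -0.1  -1.78] grip 0.20313191335276315
turn units (tool z, down => sign flipped) -0.0072609057985175696 alt 29.992739094201482
```

View pics/t11.png

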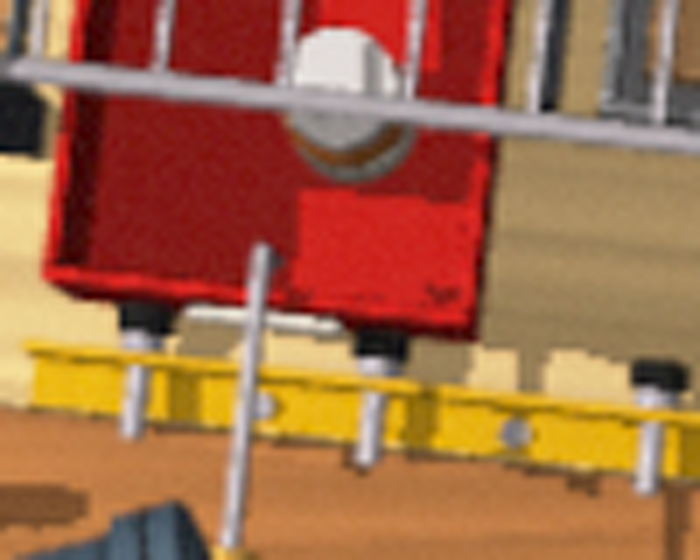

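View pics/s11.png

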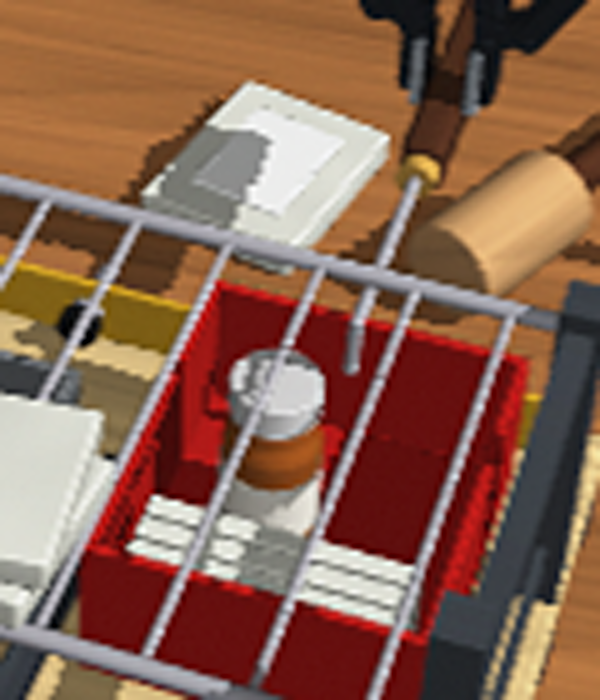

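The hook is free of the lip (no load) and the crate stays at both buffer caps. I'll lift and withdraw.

Call:
move_arm:
  moves:
    - [0,0,-0.1,0,0]
    - [0,0,-0.2,0,0]
    - [0,0,-0.2,0,0]
    - [0,0,-0.2,0,0]
    - [0,0,-0.2,0,0]
    - [0,0,-0.2,0,0]
    - [0,0,-0.1,0,0]
    - [0,-0.2,0,0,0]
    - [0,-0.3,0,0,0]
    - [0,-0.3,0,0,0]
    - [0,0,0,0,0]

```text
time: 22.28
eef_pos: [0.45, 0.1213, 0.1588]
ee_rot: [-0.0, 0.738, 0.674, -0.0]
wrist_force: [0.3, -0.3, -2.2]
grip_width: 0.202
```

```bash
python3 - <<'E'
from h import *
go([0.4695,0.3985,0.155],5.55)
c=bot.read_camera("top");crop(c["color"],245,100,345,250,4,"pics/t12.png")
im=c["color"];hsv=cv2.cvtColor(im,cv2.COLOR_RGB2HSV)
E
```

```text
pos [0.45   0.1213 0.1588] tool y yaw -5.19 tilt [-1.1e-03 -1.0e-04 -1.0e+00] shift units [ 6.947 -0.142  0.094] t 22.27 F [ 0.35 -0.31 -2.19] grip 0.2020011841236873
turn units (tool z, down => sign flipped) -1.7906328388657446 alt 28.209367161134253
```

View pics/t12.png

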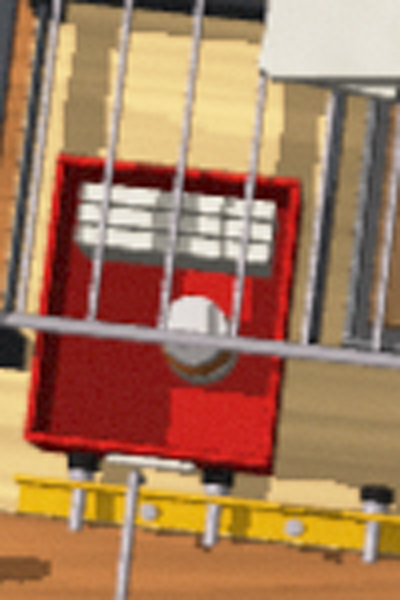

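Call:
move_arm:
  moves:
    - [0.4,0,0,0,0]
    - [0.6,-0.02,0,0,0]
    - [0.7,-0.02,0,0,0]
    - [0.7,-0.02,0,0,0]
    - [0.7,-0.02,0,0,0]
    - [0.7,-0.02,0,0,0]
    - [0.7,-0.02,0,0,0]
    - [0.7,-0.02,0,0,0]
    - [0.7,0,0,0,0]
    - [0.6,0,0,0,0]
    - [0.45,0,0,0,0]

```text
time: 23.7
eef_pos: [0.4708, 0.4009, 0.1587]
ee_rot: [-0.0, 0.738, 0.674, 0.0]
wrist_force: [0.4, 0.2, -1.7]
grip_width: 0.203
```

Call:
move_arm:
  moves:
    - [0,0,0,-0.45,0]
    - [0,0,0,-0.45,0]
    - [0,0,0,-0.45,0]
    - [0,0,0,-0.44,0]
    - [0,0,0,0,0]
    - [0,0,0,0,0]

```text
time: 24.45
eef_pos: [0.4713, 0.3987, 0.1589]
ee_rot: [-0.0, 0.673, 0.74, -0.0]
wrist_force: [-0.3, 0.8, -1.0]
grip_width: 0.205
```

```bash
python3 - <<'E'
from h import *
go([0.4695,0.3985,0.0555],5.55)
c=bot.read_camera("top");crop(c["color"],130,195,260,325,5,"pics/t13.png")
s=bot.read_camera("scene");crop(s["color"],420,150,550,350,4,"pics/s13.png")
E
```

```text
pos [0.4713 0.3987 0.1589] tool y yaw 5.43 tilt [-1.e-04 -0.e+00 -1.e+00] shift units [-0.    -0.045  2.585] t 24.45 F [-0.26  0.84 -1.04] grip 0.2051071281293691
turn units (tool z, down => sign flipped) -0.01918538304140327 alt 29.980814616958597
```

View pics/t13.png

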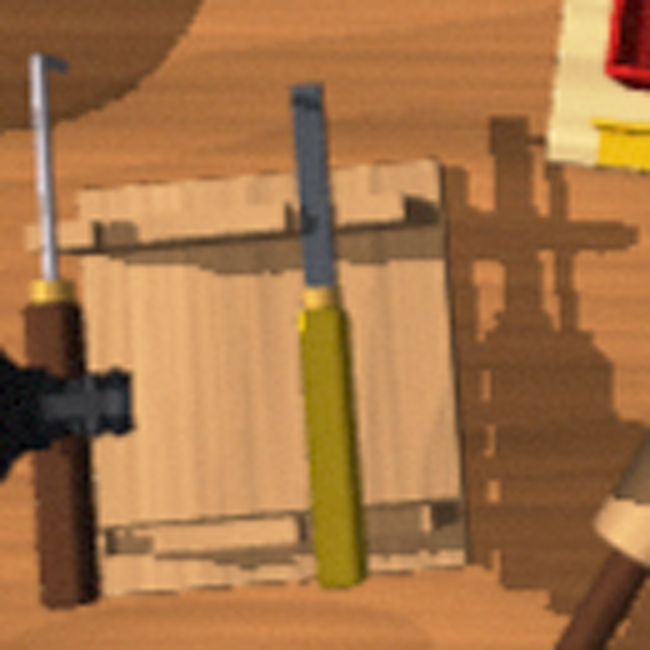

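View pics/s13.png

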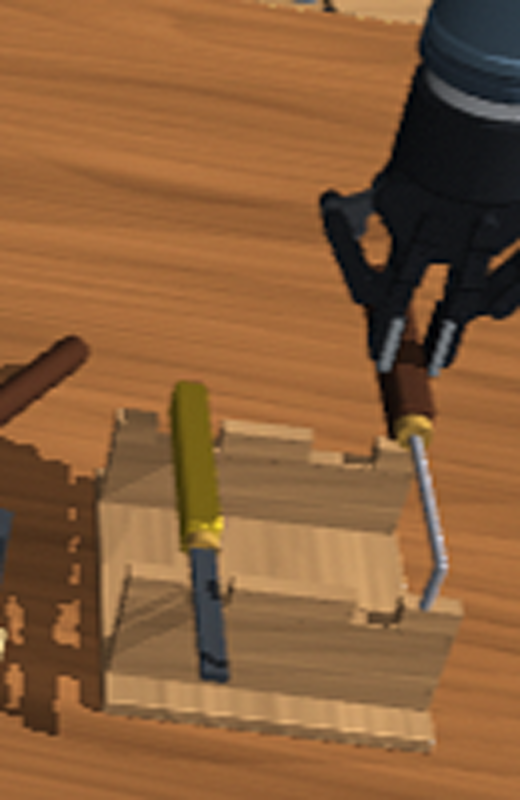

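Call:
move_arm:
  moves:
    - [0,-0.045,0.3,0,0]
    - [0,0,0.5,0,0]
    - [0,0,0.5,0,0]
    - [0,0,0.5,0,0]
    - [0,0,0.3,0,0]
    - [0,0,0.2,0,0]
    - [0,0,0.15,0,0]
    - [0,0,0.1,0,0]
    - [0,0,0.035,0,0]
    - [0,0,0,0,0]

```text
time: 25.8
eef_pos: [0.4697, 0.3984, 0.0558]
ee_rot: [0.0, 0.672, 0.74, 0.0]
wrist_force: [-0.5, -0.5, -1.7]
grip_width: 0.205
```

```bash
python3 - <<'E'
from h import *
go([0.4695,0.3985,0.0548],5.55)
s=bot.read_camera("scene");crop(s["color"],420,180,550,350,4,"pics/s14.png")
E
```

```text
pos [0.4697 0.3984 0.0558] tool y yaw 5.49 tilt [ 3.e-04  3.e-04 -1.e+00] shift units [ 0.002 -0.004  0.025] t 25.8 F [-0.48 -0.51 -1.65] grip 0.20509932391814503
turn units (tool z, down => sign flipped) -0.010187738220575207 alt 29.989812261779424
```

View pics/s14.png

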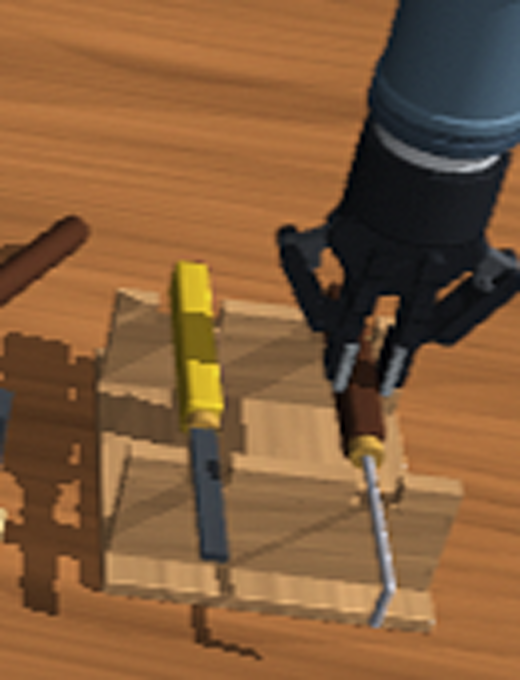

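The hook is in both notches and still carried about 1 mm above its seat. I'll lower 1 mm more and release.

Call:
move_arm:
  moves:
    - [0,0,0.02,0,0]
    - [0,0,0.01,0,0]
    - [0,0,0,0,0]
    - [0,0,0,0,0.3]
    - [0,0,0,0,0.4]
    - [0,0,0,0,0.6]
    - [0,0,0,0,0.7]
    - [0,0,0,0,0.7]
    - [0,0,0,0,0.7]

```text
time: 26.98
eef_pos: [0.4695, 0.3983, 0.0544]
ee_rot: [0.0, 0.672, 0.74, 0.0]
wrist_force: [0.3, -0.2, -0.8]
grip_width: 0.706
```

Call:
move_arm:
  moves:
    - [0,0,-0.2,0,0.7]
    - [0,0,-0.4,0,0.7]
    - [0,0,-0.6,0,0.7]
    - [0,0,-0.8,0,0.7]
    - [0,0,-0.8,0,0.7]
    - [0,0,-0.8,0,0.7]
    - [0,0,-0.6,0,0.7]
    - [0,-0.8,0,0,0.7]
    - [0,-0.8,0,0,0.7]
    - [0,0,0,0,0.7]
    - [0,0,0,0,0.7]

```text
time: 28.35
eef_pos: [0.4068, 0.3923, 0.2234]
ee_rot: [0.0, 0.673, 0.74, 0.001]
wrist_force: [-0.5, -0.1, -0.2]
grip_width: 0.699
```

```bash
python3 - <<'E'
from h import *
bot.read_camera("top");c=bot.read_camera("top");crop(c["color"],130,195,260,325,5,"pics/t15.png")
cv2.imwrite("pics/t15f.png",c["color"][:,:,::-1])
w,o=wcam();cv2.imwrite("pics/w15.png",w["color"][:,:,::-1]);print(o["time"],o["eef_pos"])
s=bot.read_camera("scene");cv2.imwrite("pics/s15.png",s["color"][:,:,::-1])
im=c["color"];hsv=cv2.cvtColor(im,cv2.COLOR_RGB2HSV)
m=cv2.inRange(hsv,(0,200,60),(6,255,255));m[:100]=0;m[250:]=0;m[:,:240]=0;m[:,340:]=0
r=cv2.minAreaRect(cv2.findNonZero(m))
print("red",r);b=cv2.boxPoints(r);P=[uv2w(c,*q,.12) for q in b];print(np.round(P,4))
E
```

```text
28.45 [0.40702581 0.39205668 0.22284709]
red ((285.41461181640625, 178.26829528808594), (61.84165573120117, 73.32653045654297), 6.340191841125488)
[[0.6203 0.1774 0.12  ]
 [0.7872 0.163  0.12  ]
 [0.7732 0.0227 0.12  ]
 [0.6069 0.0382 0.12  ]]
```

View pics/t15f.png

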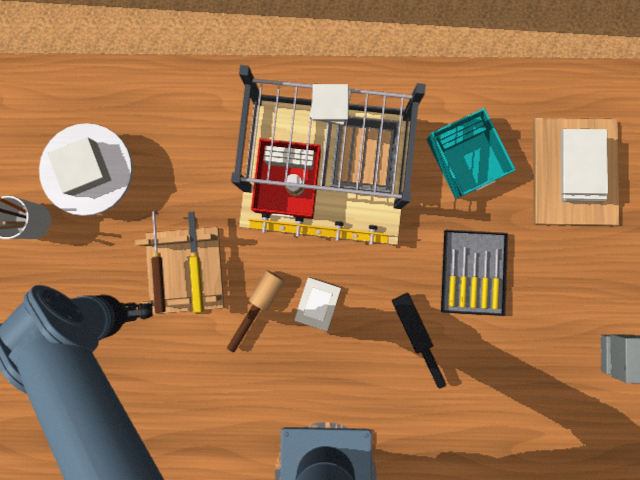

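View pics/s15.png

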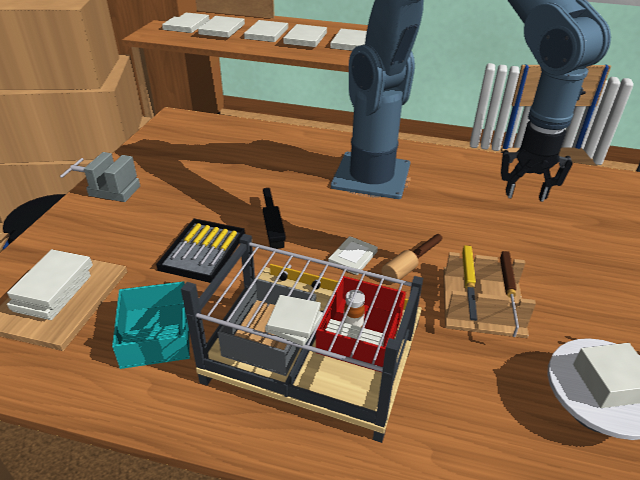

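View pics/t15.png

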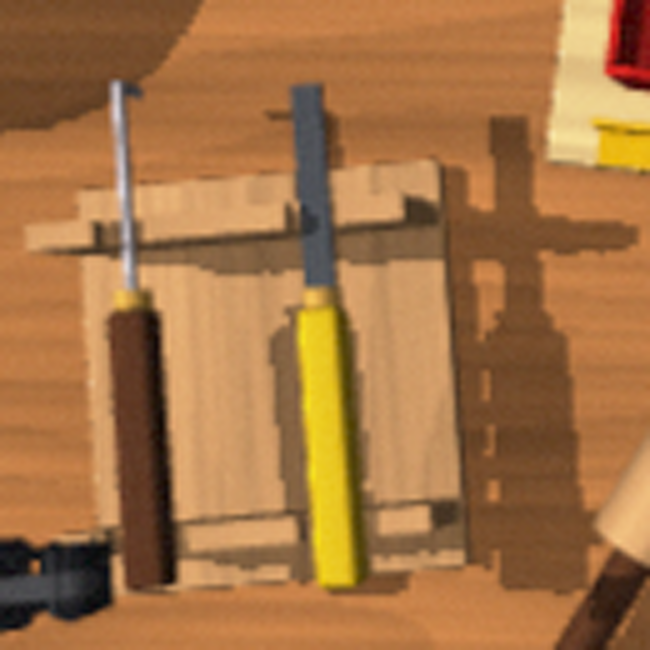

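The hook lies as it did at the start, with its rod end at crop (118,84). The red crate's edge angle (6.34°) equals the stop's and its front is at the buffers. I'm handing in.

```bash
python3 - <<'E'
from cell import bot
print(bot.close_job(), bot.get_obs()["time"])
E
```

```text
the job is handed in; nothing more can be done
the job is handed in; nothing more can be done
```

I took the hook from its rest and lowered it behind the red crate's front lip. I drew the crate slowly forward, against about 3.6 N of friction, until the pull rose at the buffers. I held it there at about 8 N of pull for about 0.8 s, which I estimate as 4–4.5 N on the stop. Then I freed the hook, lifted it out and laid it back in its own place, end down. I handed in about 29 s into the 72 s.

**Last checks, from the pictures:**
- **Crate:** its front is at both buffers. Its edge angle matches the stop's (6.34° each in the top view), so it is square. The jar looks upright.
- **Hook:** in the top view it lies in both notches where it lay at the start.
- **Other things:** the file, grey crate, tablet, mallet and brush look unmoved.

No check failed or disagreed. I could not measure the force left between crate and buffers after unhooking; the pictures only show them touching.

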